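# Push the butter dish through the spice racks

### The job

Push the white butter dish along the counter through the narrow gap between the two wooden spice racks, until it has come right out on the other side and stands squarely against the low rail there, in line with the gap. Only push it with the fingers: never lift or tip it, keep off the knob on its lid, and leave the other things on the counter where they are.

Things in the scene. Friction and masses are not known exactly. Their poses are not given: they have to be found in the camera images.
- dish: the loose butter dish: upright-sided white ceramic box with a wooden lid (steel knob), 100 mm long (its x), 66 mm wide (its y), 38 mm tall with the lid, 0.35 to 0.6 kg; both ends alike. Origin: centre of its underside; z up. It starts on the open counter before the gap (the racks' -x side), turned up to 0.5 rad and up to 45 mm to either side of the gap's line.
- knob: the small round steel knob in the middle of the dish's lid, fixed to it, 16 mm across, rising from 38 to 53 mm above the counter; not to be touched. Its origin and axes are those of the dish.
- racks: two low wooden spice racks with squat jars let in, screwed down. Origin: on the counter, middle of the gap; x along the gap in the direction of travel, z up. Each rack: x -35 to +35 mm, inner face 36 mm from the centre line (gap 72 mm wide), outer face at 172 mm, edges rounded by 8 mm, 32 mm tall, 57 mm to the jar lids. The lane is free from the racks to the rail.
- rail (a point): middle of the foot of the rail's near face, at x = +145 mm, y = 0 in the racks' frame (fixed with them, same axes). The rail is a low wooden bar screwed down across the line of travel beyond the gap: 15 mm thick, 130 mm long across, 30 mm tall. With the dish home against it the dish's origin is 50 mm before this point.
- mug: white mug, 76 mm across, 85 mm tall, with a handle; stands beside the parking place. Bystander, loose; origin: centre of its underside
- ramekin: low white ramekin, 68 mm across, 40 mm tall; stands beside the parking place. Bystander, loose; origin: centre of its underside
- mill: dark wooden pepper mill, 52 mm across, 140 mm tall; stands behind the rail. Bystander, loose; origin: centre of its underside
- oil: green oil bottle, 60 mm across, 190 mm tall. Bystander, loose; origin: centre of its underside
- jam: amber jam jar with a steel cap, 64 mm across, 75 mm tall. Bystander, loose; origin: centre of its underside
- eggcup: small white egg cup, 48 mm across, 55 mm tall. Bystander, loose; origin: centre of its underside
- bowl: white bowl, 130 mm across, 60 mm tall. Bystander, loose; origin: centre of its underside
There are look-alikes about, which are no part of the job. What is shaped like the dish but blue, pink or yellow is not meant.

How it is judged:
By the outcome, as a careful person would: the job done as asked, in the order asked, and still so for the second after the job is handed in, with the robot touching nothing.
It also fails if it takes over 58 s, if anything falls off the work surface, if the arm or the gripper's body presses on something with over 40 N, if the wrist force passes 120 N, or if a joint passes its speed limit or range.

### The arm

A 6-joint arm with a two-finger parallel gripper is mounted at the origin on the work surface. World frame = base frame: x ahead of the robot, y to its left, z up, the work surface at z = 0. Lengths are in m, angles in degrees, forces in N, time in s.
With the tool pointing down it reaches from about 0.25 to 0.725 m from the base axis. Payload 9.7 kg.
Tool frame: the origin (TCP) lies between the finger pads; the fingertips stand 22 mm ahead of it and the grasp point (between the pads) lies 3 mm ahead of it; z points along the fingers, y is the line along which they close (so a half turn about z gives the same grasp; the last joint's range is limited). The gripper opens to 85 mm and grips with 20 to 120 N. Pads are 22 mm wide; open, the fingers measure 114 mm over their backs; the gripper's body (76 mm by 85 mm) begins 54 mm behind the grasp point. The pads swing forward as they close: fully open they stand 13 mm farther back than shut.
Start: joints at [77.177, 4.979, 10.078, 95.1, 0, 90], TCP at [0.122, 0.536, 0.253] pointing down, gripper open.
Joint ranges: [-179.16, 179.16], [-48.56, 103.87], [-65.8, 70.77], [-126.05, 130.52], [-82.76, 87.17], [-180, 180]. Speed limits (degrees/s): [127.2, 127.2, 147.25, 180, 180, 180].

### API

Orientations are given as [roll, pitch, yaw] about the fixed x, y, z axes, in that order (R = Rz(yaw) Ry(pitch) Rx(roll)).
In Python, from workcell import bot, viewer, finder gives the robot as it stands.
- The arm moves only by the tool move_arm, never from a script. Its arguments are lists of equal length, an entry for each row: "offset": the shift along the tool's x, y, z in cm, a list of three; "twist": the turn, a rotation vector about the tool's x, y, z in rad, a list of three; "grip": the opening, from 0 (shut) to 1 (fully open). In form: {"offset": [[x, y, z], ...], "twist": [[ax, ay, az], ...], "grip": [grip, ...]}. A call has 1 to 5 rows; each row shifts and turns the commanded pose from where the row before left it, along the tool's axes as they then stand; what a row does not reach is not made up. A row lasts 1/10 s, in which the tool goes at most 50 mm and 8.59 degrees, less where a joint would pass 70% of its speed; a pose out of reach is approached as far as the arm can. A call is refused whole if a number of a shift passes 5 or a number of a turn 0.15, either way. A call with a gripper value outside its range is refused whole. The fingers move at their own pace and stop on an object; "force" is the grip in N (left out, the last holds). Time passes only in rows, so rows that do not move let the fingers close. It gives the time, the measured TCP pose, the force, the opening and the grip force at its end, in the units of the state.
- bot.get_obs(): the state, without advancing time (a new reading comes with each control period).
- viewer.camera(name): name is "scene" or "top"; returns a dict with "color" (420x560x3 uint8, red, green, blue), "depth" (420x560 float32, m along the optical axis (not along the pixel's ray), 0 where there is no reading), "vfov" (degrees; the focal length in pixels is half the picture's height over the tangent of half this angle, whatever the lens; pixels are square), "cx", "cy" (the principal point, pixels), "position" and "attitude" of the camera in the world. Camera axes: x right, y down, z forward; pixel columns grow to the right and rows downward; lengths in m; the calibration is good to about 2 mm. A picture is of the moment at which its call begins.
- bot.job_done(): hands the job in; it is judged then, once.
Trained networks look in a picture, given as the dict that the camera call returned (one of the last four; its "shot" number tells which), for a name from the list of things; names that differ only in an ending like _2 or _b are one class to them, and where a whole thing is asked for, a point or a joint stands for the part that bears it (a point fixed in the world has none). Each returns a list of dicts, best first, with "p" (0 to 1); they miss things now and then, are a little off and sometimes report something else, mostly with a low value. They report only what shows in the picture. A call takes as long as a camera call. They do not tell look-alikes from the thing itself.
- finder.boxes_of(picture, thing): "position" ([column, row] in pixels, amid what is visible of it).
- finder.pinpoint(picture, thing): "position" ([column, row] in pixels: a listed point, or the origin of a listed thing).
The state is a dict: "time": time; "q": joint angles; "qd": joint speeds; "joint_efforts": joint torques, N m; "ee_pos": TCP position; "tcp_rot": TCP orientation; "wrist_force": force on the tool from outside, world axes, zero at the start; "torque": the same for the moment, N m; "opening": finger opening in m; "grasp_force": force on a finger pad.
Only numpy, scipy, OpenCV 4.12 (cv2) and the standard library are available. Lean on these libraries where they do the work, as an engineer would, in place of code of your own. Each camera call takes 0.05 s, during which the arm holds its last target. There are 200 camera calls.

## Working session

There is one attempt and no reset: what is moved stays moved. The work goes in short steps, Python scripts to look and compute and a tool call to move; the robot and the scene stay as the last step left them, time stands still between calls to the robot, and variables do not carry over. Pictures are saved under pics/ and viewed, at most 10 in all, crops included, and the job is handed in when it is done.

Besides the shell and the picture viewer there is one more tool, called after "Call:" by a JSON object that holds its "op" and its "data", one argument or row to a line. move_arm: Moves the arm, as the interface text tells. Its arguments: {"type":"object","properties":{"offset":{"type":"array","items":{"type":"array","items":{"type":"number"}}},"twist":{"type":"array","items":{"type":"array","items":{"type":"number"}}},"grip":{"type":"array","items":{"type":"number"}},"force":{"type":"number"}},"required":["offset","twist","grip"]}

```bash
mkdir -p pics; ls
cat > h.py <<'E'
import numpy as np,cv2
from workcell import bot,viewer,finder
from scipy.spatial.transform import Rotation as R
def rot(a):
    a=np.array(a,float)
    if a.shape==(3,3): return a
    return R.from_euler('xyz',a,degrees=True).as_matrix() if a.size==3 else R.from_quat(a).as_matrix()
def f(c): return c['color'].shape[0]/2/np.tan(np.radians(c['vfov'])/2)
def ray(c,p): return rot(c['attitude'])@np.array([(p[0]-c['cx'])/f(c),(p[1]-c['cy'])/f(c),1])
def onz(c,p,z=0):
    d=ray(c,p);o=np.array(c['position']);return o+d*(z-o[2])/d[2]
def cloud(c):
    h,w=c['depth'].shape;u,v=np.meshgrid(np.arange(w),np.arange(h));d=c['depth']
    P=np.stack([(u-c['cx'])/f(c)*d,(v-c['cy'])/f(c)*d,d],-1)
    return P@rot(c['attitude']).T+np.array(c['position'])
def save(c,n): cv2.imwrite('pics/'+n,c['color'][:,:,::-1])
E
python3 - <<'E'
from h import *
for n in('scene','top'):
    c=viewer.camera(n);save(c,n+'.png')
    print(n,c['position'],c['attitude'],c['vfov'],c['cx'],c['cy'],c['shot'])
    for t in('dish','racks','rail','mug','ramekin','mill','oil','jam'):
        print(t,[(np.round(r['position']),round(r['p'],2),onz(c,r['position']).round(3)) for r in finder.pinpoint(c,t)[:4]])
print(bot.get_obs())
E
```

```text
pics
scene [ 1.10101345 -0.07447431  0.86785473] [-146.15308276   -0.29789417   82.61503606] 54.351198484872086 283.0636841368421 209.7806057810907 1
dish [(array([167., 168.]), 0.97, array([ 0.348, -0.294,  0.   ])), (array([160., 281.]), 0.96, array([ 0.685, -0.298,  0.   ])), (array([226., 299.]), 0.69, array([ 0.746, -0.152,  0.   ])), (array([112., 213.]), 0.67, array([ 0.481, -0.426,  0.   ]))]
racks [(array([275., 216.]), 0.84, array([ 0.54 , -0.017,  0.   ]))]
rail [(array([332., 204.]), 0.74, array([0.524, 0.133, 0.   ]))]
mug [(array([348., 250.]), 0.89, array([0.659, 0.144, 0.   ]))]
ramekin [(array([310., 169.]), 0.86, array([0.4  , 0.096, 0.   ])), (array([363., 204.]), 0.28, array([0.532, 0.211, 0.   ]))]
mill [(array([363., 207.]), 0.83, array([0.541, 0.21 , 0.   ]))]
oil [(array([100., 255.]), 0.58, array([ 0.597, -0.443,  0.   ]))]
jam [(array([114., 211.]), 0.77, array([ 0.475, -0.422,  0.   ]))]
top [ 0.34882802 -0.00619519  1.30443428] [-1.71221978e+02 -1.16719380e-01 -9.01113087e+01] 43.30480980801572 277.0943347249435 207.30153149614665 2
dish [(array([351., 215
[... 784 characters left out ...]
rray([ 0.466, -0.419,  0.   ]))]
{'time': 0.9, 'q': array([ 7.71760757e+01,  4.97866843e+00,  1.00792275e+01,  9.51002102e+01,
       -2.82716835e-03,  9.00016221e+01]), 'qd': array([ 0.00722597, -0.11590521,  0.00929609,  0.04011281,  0.02335724,
        0.03948791]), 'joint_efforts': array([ 2.53862985e-03, -5.20091772e+01,  4.64863408e+01,  1.18861750e-03,
       -5.37278254e-05,  6.21026857e-06]), 'ee_pos': array([0.1220876 , 0.53627543, 0.25329545]), 'tcp_rot': array([1.79999651e+02, 2.82715847e-03, 1.67174454e+02]), 'wrist_force': array([ 0.536854  , -0.83524377,  0.51181694]), 'torque': array([-0.00337543, -0.00607284, -0.02535511]), 'grasp_force': 0.0, 'opening': 0.08538133594423834}
```

View pics/top.png

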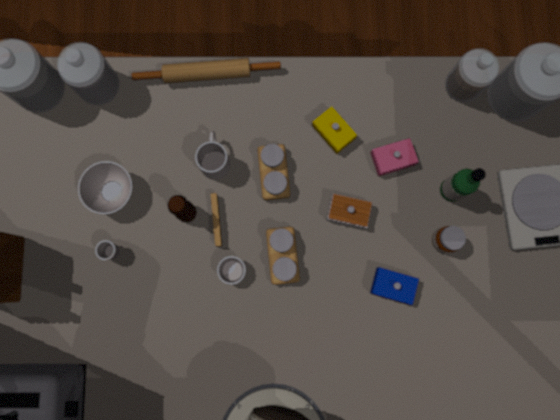

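View pics/scene.png

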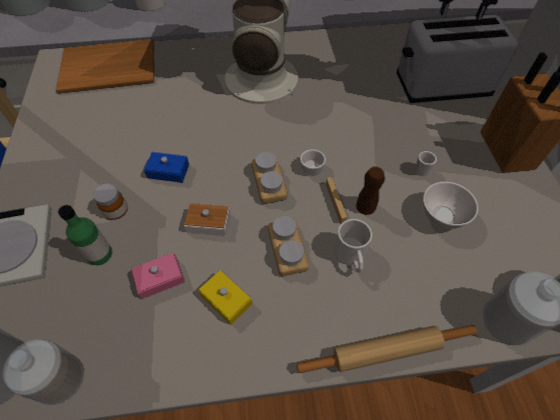

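The dish has to be the white-sided one with the wooden lid, at top (351,211) and scene (207,218). The look-alikes are yellow (335,129), pink (396,156) and blue (396,287). Travel runs roughly along +y through the gap at (278,214) to the rail at (217,220).

```bash
cat >> h.py <<'E'
def rect(Q):
    (c,s,a)=cv2.minAreaRect((Q[:,:2]*1000).astype(np.float32));b=cv2.boxPoints((c,s,a))
    e=b[1]-b[0];g=b[2]-b[1];l=e if np.hypot(*e)>np.hypot(*g) else g
    return np.round(c,1),np.round(sorted(s),1),round(np.degrees(np.arctan2(l[1],l[0]))%180,1),len(Q)
def sel(P,x0,x1,y0,y1,z0,z1):
    m=(P[...,0]>x0)&(P[...,0]<x1)&(P[...,1]>y0)&(P[...,1]<y1)&(P[...,2]>z0)&(P[...,2]<z1);return P[m]
E
python3 - <<'E'
from h import *
cs={n:viewer.camera(n) for n in('top','scene')}
for n,c in cs.items():
    P=cloud(c)
    print(n,'table z',np.median(sel(P,.45,.6,-.12,-.09,-.05,.05)[:,2]))
    print('dish',rect(sel(P,.46,.60,-.26,-.115,.031,.046)),rect(sel(P,.46,.60,-.26,-.115,.01,.046)),'knob',sel(P,.46,.60,-.26,-.115,.047,.06).mean(0).round(4))
    for k,(a,b) in {'near':(.34,.515),'far':(.545,.73)}.items():
        print(k,rect(sel(P,a,b,-.075,.065,.022,.04)),rect(sel(P,a,b,-.075,.065,.018,.07)),'jars',rect(sel(P,a,b,-.075,.065,.05,.065)))
    print('rail',rect(sel(P,.40,.61,.10,.175,.022,.036)))
    print('mug',rect(sel(P,.6,.73,.08,.2,.03,.1)),'ram',rect(sel(P,.35,.45,.06,.15,.015,.05)))
c=cs['scene'];im=c['color'][120:330,80:400,::-1]
cv2.imwrite('pics/crop.png',cv2.resize(im,None,fx=2.5,fy=2.5,interpolation=cv2.INTER_CUBIC))
E
```

```text
top table z 0.0014685728744598947
dish (array([ 537.4, -186. ]), array([ 66.7, 100.2]), np.float32(77.3), 1056) (array([ 537.3, -185.8]), array([ 66.9, 100.6]), np.float32(77.5), 1133) knob [ 0.5375 -0.1859  0.0538]
near (array([429.5, -22.6]), array([ 69.9, 135.7]), np.float32(6.0), 744) (array([429.5, -22.6]), array([ 69.9, 135.7]), np.float32(6.0), 1617) jars (array([429.6, -22.6]), array([ 54.5, 121.8]), np.float32(5.9), 868)
far (array([636.4,  -0.9]), array([ 70. , 137.2]), np.float32(6.1), 665) (array([636.4,  -0.9]), array([ 70. , 137.2]), np.float32(6.1), 1524) jars (array([ 6.362e+02, -6.000e-01]), array([ 54.2, 122.3]), np.float32(5.9), 820)
rail (array([492.1, 134.1]), array([ 30.6, 180.3]), np.float32(13.6), 363)
mug (array([667.8, 152.2]), array([75., 99.]), np.float32(30.4), 564) ram (array([393.7,  99.4]), array([64.8, 66. ]), np.float32(0.0), 292)
scene table z -0.0008253291184701084
dish (array([ 541.2, -183.8]), array([66. , 99.6]), np.float32(77.7), 913) (array([ 541.2, -184.3]), array([ 66.7, 100.8]), np.float32(77.3), 1139) knob [ 0.541  -0.1837  0.0516]
near (array([435.3, -20.6]), array([ 70.1, 132.9]), np.float32(5.9), 469) (array([435.3, -20.6]), array([ 70.1, 132.9]), np.float32(5.9), 1205) jars (array([433.3, -20.5]), array([ 55.1, 122.3]), np.float32(5.5), 617)
far (array([640.3,   0.8]), array([ 70. , 134.5]), np.float32(5.7), 648) (array([640.2,   1. ]), array([ 70.7, 134.6]), np.float32(5.9), 1606) jars (array([638.8,   0.8]), array([ 55. , 124.1]), np.float32(5.9), 845)
rail (array([494.5, 135.3]), array([ 32. , 182.1]), np.float32(13.8), 314)
mug (array([671.5, 142.8]), array([ 75. , 100.2]), np.float32(152.6), 955) ram (array([396.2, 101.7]), array([66. , 66.2]), np.float32(57.9), 340)
```

View pics/crop.png

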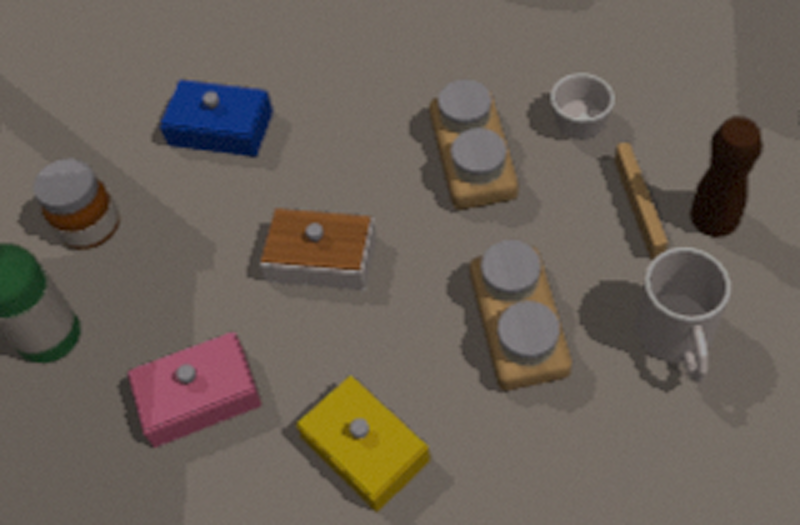

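The crop confirms it: the box with white sides and a wooden lid at crop (315,240) is the dish. Blue (215,115), pink (195,385) and yellow (365,440) are the look-alikes. In the racks' frame the dish is at about x = -174, y = +13 mm, turned -18.5°. The gap axis lies at 96° in the world.

The plan is to push the rear end with both fingertips, about 30 mm apart, along one arc and then straight.

```bash
cat >> h.py <<'E'
def tool(yaw): 
    return (R.from_euler('z',yaw,degrees=True)*R.from_euler('x',180,degrees=True))
def plan(wps,step=45.,turn=8.2,start=None):
    """wps: (x,y,z mm, yaw deg[,step mm]); rows in tool axes, cm and rad"""
    o=bot.get_obs();p=np.array(o['ee_pos'])*1000;y=o['tcp_rot'][2]
    print('from',p.round(1),np.round(o['tcp_rot'],2),'t',o['time'])
    # straighten tilt is ignored (tool down)
    for w in wps:
        s=w[4] if len(w)>4 else step
        t=np.array(w[:3],float);n=int(np.ceil(max(np.linalg.norm(t-p)/s,abs(w[3]-y)/turn,1)))
        dp=(t-p)/n;dy=(w[3]-y)/n;off=[];
        for i in range(n):
            d=tool(y).inv().apply(dp)/10;d=d.round(2);a=round(-np.radians(dy),3)
            p=p+tool(y).apply(d)*10;y=y-np.degrees(a);off.append((list(map(float,d)),float(a)))
        print(n,'rows');
        for k in range(0,n,5): print([r[0] for r in off[k:k+5]],[[0,0,r[1]] for r in off[k:k+5]])
    print('end',p.round(1),round(y,2))
E
python3 -c "
from h import *
plan([(400,150,250,125),(520.7,-269,200,77.5)])"
```

```text
from [122.1 536.3 253.3] [180.     0.   167.18] t 1.0
11 rows
[[-3.24, -2.86, 0.03], [-3.43, -2.64, 0.03], [-3.6, -2.4, 0.03], [-3.75, -2.16, 0.03], [-3.89, -1.9, 0.03]] [[0, 0, 0.067], [0, 0, 0.067], [0, 0, 0.067], [0, 0, 0.067], [0, 0, 0.067]]
[[-4.0, -1.64, 0.03], [-4.1, -1.37, 0.03], [-4.19, -1.09, 0.03], [-4.25, -0.81, 0.03], [-4.29, -0.52, 0.03]] [[0, 0, 0.067], [0, 0, 0.067], [0, 0, 0.067], [0, 0, 0.067], [0, 0, 0.067]]
[[-4.32, -0.23, 0.03]] [[0, 0, 0.067]]
10 rows
[[-4.13, -1.41, 0.5], [-4.23, -1.06, 0.5], [-4.3, -0.71, 0.5], [-4.35, -0.35, 0.5], [-4.36, 0.01, 0.5]] [[0, 0, 0.083], [0, 0, 0.083], [0, 0, 0.083], [0, 0, 0.083], [0, 0, 0.083]]
[[-4.34, 0.37, 0.5], [-4.3, 0.73, 0.5], [-4.22, 1.09, 0.5], [-4.12, 1.43, 0.5], [-3.99, 1.77, 0.5]] [[0, 0, 0.083], [0, 0, 0.083], [0, 0, 0.083], [0, 0, 0.083], [0, 0, 0.083]]
end [ 520.7 -269.   200. ] 77.4
```

Call:
{"op": "move_arm", "data": {
  "offset": [
    [-3.2, -2.9, 0],
    [-3.4, -2.6, 0],
    [-3.6, -2.4, 0],
    [-3.8, -2.2, 0],
    [-3.9, -1.9, 0]
  ],
  "twist": [
    [0, 0, 0.067],
    [0, 0, 0.067],
    [0, 0, 0.067],
    [0, 0, 0.067],
    [0, 0, 0.067]
  ],
  "grip": [0.35, 0.35, 0.35, 0.35, 0.35]
}}

```text
time: 1.5
ee_pos: [0.2488, 0.3588, 0.2534]
tcp_rot: [180.0, 0.0, 147.9]
wrist_force: [0.4, 0.9, -0.1]
opening: 0.0297
grasp_force: 0.0
```

Call:
{"op": "move_arm", "data": {
  "offset": [
    [-4.0, -1.6, 0],
    [-4.1, -1.4, 0],
    [-4.2, -1.1, 0],
    [-4.2, -0.8, 0],
    [-4.3, -0.5, 0]
  ],
  "twist": [
    [0, 0, 0.067],
    [0, 0, 0.067],
    [0, 0, 0.067],
    [0, 0, 0.067],
    [0, 0, 0.067]
  ],
  "grip": [0.35, 0.35, 0.35, 0.35, 0.35]
}}

```text
time: 2.0
ee_pos: [0.375, 0.1835, 0.2536]
tcp_rot: [179.9, 0.0, 128.6]
wrist_force: [-0.0, 0.6, 1.2]
opening: 0.0301
grasp_force: 0.0
```

Call:
{"op": "move_arm", "data": {
  "offset": [
    [-4.3, -0.2, 0],
    [-4.1, -1.4, 0.5],
    [-4.2, -1.1, 0.5],
    [-4.3, -0.7, 0.5],
    [-4.3, -0.3, 0.5]
  ],
  "twist": [
    [0, 0, 0.067],
    [0, 0, 0.083],
    [0, 0, 0.083],
    [0, 0, 0.083],
    [0, 0, 0.083]
  ],
  "grip": [0.35, 0.35, 0.35, 0.35, 0.35]
}}

```text
time: 2.5
ee_pos: [0.448, -0.0181, 0.2333]
tcp_rot: [180.0, 0.0, 105.7]
wrist_force: [1.5, 0.1, 0.1]
opening: 0.03
grasp_force: 0.0
```

Call:
{"op": "move_arm", "data": {
  "offset": [
    [-4.3, 0, 0.5],
    [-4.3, 0.4, 0.5],
    [-4.3, 0.7, 0.5],
    [-4.2, 1.1, 0.5],
    [-4.1, 1.4, 0.5]
  ],
  "twist": [
    [0, 0, 0.083],
    [0, 0, 0.083],
    [0, 0, 0.083],
    [0, 0, 0.083],
    [0, 0, 0.083]
  ],
  "grip": [0.35, 0.35, 0.35, 0.35, 0.35]
}}

```text
time: 3.0
ee_pos: [0.5079, -0.2263, 0.2081]
tcp_rot: [180.0, 0.0, 81.9]
wrist_force: [0.8, 0.5, 0.9]
opening: 0.0299
grasp_force: 0.0
```

```bash
python3 -c "
from h import *
plan([(520.7,-269,130,77.5),(520.7,-269,50,77.5),(520.7,-269,40,77.5,5)])"
```

```text
from [ 507.9 -226.3  208.1] [179.98   0.    81.94] t 3.0
2 rows
[[-2.03, 0.93, 3.91], [-1.99, 1.01, 3.91]] [[0, 0, 0.039], [0, 0, 0.039]]
2 rows
[[0.0, 0.0, 4.0], [0.0, 0.0, 4.0]] [[0, 0, -0.0], [0, 0, -0.0]]
2 rows
[[0.0, 0.0, 0.5], [0.0, 0.0, 0.5]] [[0, 0, -0.0], [0, 0, -0.0]]
end [ 520.6 -269.    39.9] 77.47
```

Call:
{"op": "move_arm", "data": {
  "offset": [
    [-2.0, 0.9, 2],
    [-2.0, 1.0, 4],
    [0, 0, 5],
    [0, 0, 4.8],
    [0, 0, 1.0]
  ],
  "twist": [
    [0, 0, 0.039],
    [0, 0, 0.039],
    [0, 0, 0],
    [0, 0, 0],
    [0, 0, 0]
  ],
  "grip": [0.35, 0.35, 0.35, 0.35, 0.35]
}}

```text
time: 3.5
ee_pos: [0.5171, -0.2655, 0.0345]
tcp_rot: [-179.5, -0.1, 77.7]
wrist_force: [-1.4, -0.4, -0.5]
opening: 0.0301
grasp_force: 0.0
```

Run:
```python
from h import *
print(bot.get_obs()['ee_pos'])
c=viewer.camera('scene')
cv2.imwrite('pics/pre.png',cv2.resize(c['color'][120:330,80:400,::-1],None,fx=2.5,fy=2.5,interpolation=cv2.INTER_CUBIC))
```

```text
[ 0.5171401  -0.26548087  0.03445033]
```

View pics/pre.png

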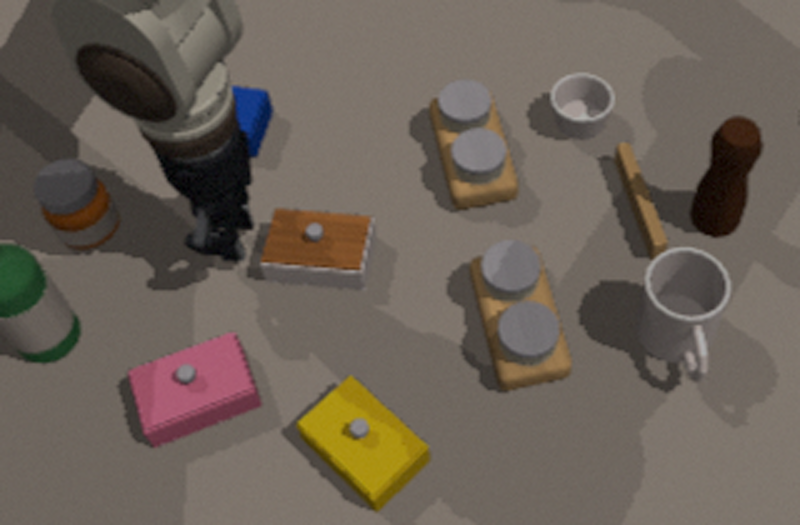

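The fingers stand clear behind the dish's left end (crop 215,245) and everything else is untouched. Next I work out the approach and the arc.

```bash
cat >> h.py <<'E'
O=np.array([534.5,-10.7]);A=96.0
def tcp(lx,ly,th,off=61,z=37):   # dish pose in racks' frame -> TCP waypoint
    r=R.from_euler('z',A,degrees=True).as_matrix()[:2,:2]
    a=np.radians(A+th);p=O+r@np.array([lx,ly])-off*np.array([np.cos(a),np.sin(a)])
    return (*p,z,A+th)
def lane(c):
    """dish pose relative to the racks seen in the same picture"""
    P=cloud(c);j=[np.array(rect(sel(P,a,b,-.075,.065,.05,.065))[0]) for a,b in((.34,.50),(.57,.73))]
    return (j[0]+j[1])/2
E
python3 - <<'E'
from h import *
w=[tcp(-173.7,13.4,-18.5,64)]
L=84
for k in range(1,8):
    t=-18.5*(1-k/7);s=np.linspace(0,k/7,50);h=np.radians(-18.5*(1-s));d=L*k/7
    w.append((*tcp(-173.7+d*np.cos(h).mean(),13.4+d*np.sin(h).mean(),t,61),6.5))
w[0]=(*w[0],8)
plan(w)
E
```

```text
from [ 518.  -265.7   36.1] [-1.7961e+02 -1.0000e-01  7.7670e+01] t 3.55
3 rows
[[0.65, 0.11, -0.03], [0.65, 0.11, -0.03], [0.65, 0.11, -0.03]] [[0, 0, 0.001], [0, 0, 0.001], [0, 0, 0.001]]
3 rows
[[0.5, 0.09, 0.0], [0.5, 0.1, 0.0], [0.5, 0.1, 0.0]] [[0, 0, -0.015], [0, 0, -0.015], [0, 0, -0.015]]
2 rows
[[0.61, 0.12, 0.0], [0.6, 0.14, 0.0]] [[0, 0, -0.024], [0, 0, -0.024]]
2 rows
[[0.6, 0.13, 0.0], [0.6, 0.14, 0.0]] [[0, 0, -0.023], [0, 0, -0.023]]
2 rows
[[0.6, 0.13, 0.0], [0.6, 0.14, 0.0]] [[0, 0, -0.023], [0, 0, -0.023]]
2 rows
[[0.61, 0.13, 0.0], [0.6, 0.14, 0.0]] [[0, 0, -0.023], [0, 0, -0.023]]
2 rows
[[0.6, 0.13, 0.0], [0.6, 0.14, 0.0]] [[0, 0, -0.023], [0, 0, -0.023]]
2 rows
[[0.6, 0.13, 0.0], [0.6, 0.14, 0.0]] [[0, 0, -0.023], [0, 0, -0.023]]
end [ 550.5 -162.1   37. ] 96.01
```

Call:
{"op": "move_arm", "data": {
  "offset": [
    [0.6, 0.1, 0],
    [0.6, 0.1, 0],
    [0.5, 0.1, 0],
    [0.3, 0, 0],
    [0.3, 0, 0]
  ],
  "twist": [
    [0, 0, 0],
    [0, 0, 0],
    [0, 0, 0],
    [0, 0, 0],
    [0, 0, 0]
  ],
  "grip": [0.35, 0.35, 0.35, 0.35, 0.35]
}}

```text
time: 4.05
ee_pos: [0.5289, -0.2451, 0.0416]
tcp_rot: [179.9, 0.1, 77.7]
wrist_force: [0.2, -4.1, 2.9]
opening: 0.0299
grasp_force: 2.1
```

```bash
cat >> h.py <<'E'
def state():
    """dish pose in racks' frame (mm, deg) from both cameras, each relative to the jars it sees itself"""
    for n in('top','scene'):
        c=viewer.camera(n);P=cloud(c);o=O+(np.array([-1.6,-.9]) if n=='top' else np.array([1.6,.9]))
        hsv=cv2.cvtColor(c['color'],cv2.COLOR_RGB2HSV).astype(int)
        m=(P[...,2]>.031)&(P[...,2]<.046)&(P[...,0]>.45)&(P[...,0]<.62)&(P[...,1]>-.26)&(P[...,1]<.2)
        r=R.from_euler('z',-A,degrees=True).as_matrix()[:2,:2]
        l=(P[...,:2]*1000-o)@r.T
        lid=m&(hsv[...,0]>3)&(hsv[...,0]<18)&(hsv[...,1]>120)&(abs(l[...,1])<62)
        k,lab,st,ce=cv2.connectedComponentsWithStats(lid.astype(np.uint8));b=1+np.argmax(st[1:,4])
        q=l[lab==b];print(n,rect(q/1000))
    o=bot.get_obs();print('tcp',(r@(np.array(o['ee_pos'][:2])*1000-O)).round(1),round(o['ee_pos'][2]*1000,1),np.round(o['tcp_rot'],1),'F',np.round(o['wrist_force'],1),'t',o['time'])
E
python3 -c "
from h import *
state()"
```

```text
top (array([-172.7,   13.1]), array([60.8, 94.6]), np.float32(162.0), 862)
scene (array([-174.5,   15.3]), array([64.1, 96.8]), np.float32(161.1), 777)
tcp [-232.2   30.4] 41.0 [179.9   0.   77.7] F [-0.5 -0.2 -0.1] t 4.15
```

Call:
{"op": "move_arm", "data": {
  "offset": [
    [0.5, 0.1, 0],
    [0.5, 0.1, 0],
    [0.6, 0.13, 0],
    [0.6, 0.13, 0],
    [0.6, 0.13, 0]
  ],
  "twist": [
    [0, 0, -0.02],
    [0, 0, -0.022],
    [0, 0, -0.023],
    [0, 0, -0.023],
    [0, 0, -0.023]
  ],
  "grip": [0.35, 0.35, 0.35, 0.35, 0.35]
}}

```text
time: 4.65
ee_pos: [0.5388, -0.218, 0.0404]
tcp_rot: [180.0, 0.0, 84.2]
wrist_force: [-0.4, -4.9, 3.5]
opening: 0.03
grasp_force: 2.3
```

```bash
python3 -c "
from h import *
state()"
```

```text
top (array([-142.7,    6.4]), array([60.4, 89.7]), np.float32(168.0), 819)
scene (array([-146.7,    7.9]), array([62.6, 96.6]), np.float32(168.0), 776)
tcp [-205.8   17.3] 40.0 [-1.80e+02 -1.00e-01  8.42e+01] F [-0.3 -0.3 -0.1] t 4.75
```

Call:
{"op": "move_arm", "data": {
  "offset": [
    [0.6, 0.14, 0],
    [0.6, 0.14, 0],
    [0.6, 0.14, 0],
    [0.6, 0.14, 0],
    [0.6, 0.14, 0]
  ],
  "twist": [
    [0, 0, -0.021],
    [0, 0, -0.021],
    [0, 0, -0.021],
    [0, 0, -0.021],
    [0, 0, -0.021]
  ],
  "grip": [0.35, 0.35, 0.35, 0.35, 0.35]
}}

```text
time: 5.25
ee_pos: [0.5474, -0.1881, 0.04]
tcp_rot: [-180.0, -0.0, 90.2]
wrist_force: [0.1, -1.2, -1.2]
opening: 0.03
grasp_force: 0.9
```

```bash
python3 -c "
from h import *
state()"
```

```text
top (array([-110.1,    0.8]), array([58.7, 82.9]), np.float32(175.4), 735)
scene (array([-117.3,    1.9]), array([64.4, 95.4]), np.float32(175.0), 770)
tcp [-177.4    5.5] 40.1 [-1.80e+02 -1.00e-01  9.02e+01] F [ 0.1  0.5 -0.5] t 5.35
```

Call:
{"op": "move_arm", "data": {
  "offset": [
    [0.6, 0.12, 0],
    [0.6, 0.12, 0],
    [0.6, 0.12, 0],
    [0.5, 0.12, 0],
    [0.3, 0.05, 0]
  ],
  "twist": [
    [0, 0, -0.021],
    [0, 0, -0.021],
    [0, 0, -0.021],
    [0, 0, -0.021],
    [0, 0, -0.017]
  ],
  "grip": [0.35, 0.35, 0.35, 0.35, 0.35]
}}

```text
time: 5.85
ee_pos: [0.5519, -0.1621, 0.0403]
tcp_rot: [180.0, -0.0, 96.0]
wrist_force: [1.2, -2.1, -1.5]
opening: 0.03
grasp_force: 0.9
```

Run:
```python
from h import *
state()
c=viewer.camera('scene')
cv2.imwrite('pics/entry.png',cv2.resize(c['color'][120:330,80:400,::-1],None,fx=2.5,fy=2.5,interpolation=cv2.INTER_CUBIC))
```

```text
top (array([-81.4,  -0.2]), array([60.5, 77.2]), np.float32(179.6), 672)
scene (array([-91.8,   0.5]), array([62.9, 93.7]), np.float32(0.2), 750)
tcp [-152.3   -1.4] 40.4 [180.   -0.   95.9] F [-0.6  0.3 -0. ] t 5.95
```

View pics/entry.png

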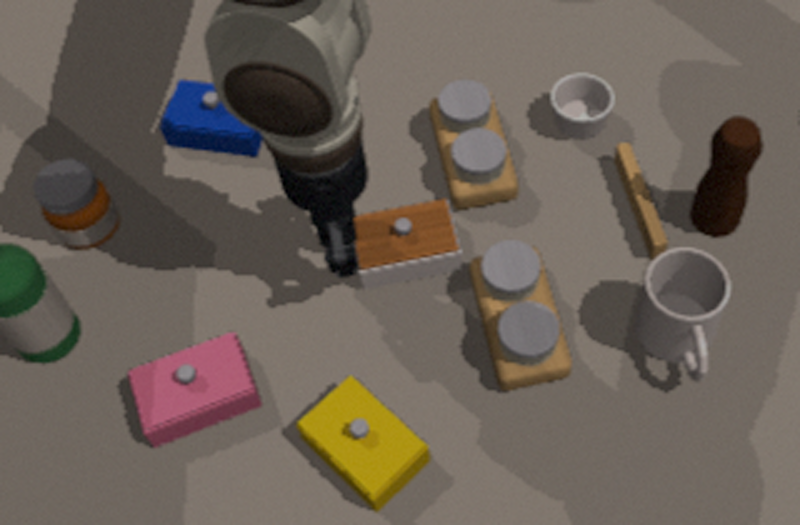

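The dish (crop 405,240) is lined up with the gap: x = -92, y ≈ 0 mm, 0°. Now push straight.

Call:
{"op": "move_arm", "data": {
  "offset": [
    [0.6, 0, 0],
    [0.8, 0, 0],
    [0.8, 0, 0],
    [0.8, 0, 0],
    [0.8, 0, 0]
  ],
  "twist": [
    [0, 0, 0],
    [0, 0, 0],
    [0, 0, 0],
    [0, 0, 0],
    [0, 0, 0]
  ],
  "grip": [0.35, 0.35, 0.35, 0.35, 0.35]
}}

```text
time: 6.5
ee_pos: [0.5478, -0.1242, 0.0404]
tcp_rot: [180.0, 0.0, 95.9]
wrist_force: [0.1, -3.2, 0.9]
opening: 0.0298
grasp_force: 1.5
```

```bash
python3 -c "
from h import *
state()"
```

```text
top (array([-38.8,  -0.5]), array([62.9, 70.6]), np.float32(176.4), 588)
scene (array([-51.9,   0.3]), array([63.9, 93.4]), np.float32(178.8), 729)
tcp [-113.5   -1.4] 40.3 [-1.80e+02 -1.00e-01  9.59e+01] F [-0.8  0.8 -0.3] t 6.6
```

Call:
{"op": "move_arm", "data": {
  "offset": [
    [0.8, 0, 0],
    [0.8, 0, 0],
    [0.8, 0, 0],
    [0.8, 0, 0],
    [0.8, 0, 0]
  ],
  "twist": [
    [0, 0, 0],
    [0, 0, 0],
    [0, 0, 0],
    [0, 0, 0],
    [0, 0, 0]
  ],
  "grip": [0.35, 0.35, 0.35, 0.35, 0.35]
}}

```text
time: 7.1
ee_pos: [0.5437, -0.0844, 0.0403]
tcp_rot: [-180.0, 0.0, 95.9]
wrist_force: [0.2, -2.7, 0.3]
opening: 0.03
grasp_force: 1.4
```

Call:
{"op": "move_arm", "data": {
  "offset": [
    [0.8, 0, 0],
    [0.8, 0, 0],
    [0.8, 0, 0],
    [0.8, 0, 0],
    [0.8, 0, 0]
  ],
  "twist": [
    [0, 0, 0],
    [0, 0, 0],
    [0, 0, 0],
    [0, 0, 0],
    [0, 0, 0]
  ],
  "grip": [0.35, 0.35, 0.35, 0.35, 0.35]
}}

```text
time: 7.6
ee_pos: [0.5397, -0.0447, 0.0403]
tcp_rot: [-180.0, -0.0, 95.8]
wrist_force: [0.5, -3.4, 1.2]
opening: 0.0297
grasp_force: 1.4
```

```bash
python3 -c "
from h import *
state()"
```

```text
top (array([56.1, -0.8]), array([39. , 63.3]), np.float32(84.4), 394)
scene (array([28.6,  6. ]), array([74.5, 93.3]), np.float32(179.1), 658)
tcp [-33.7  -1.5] 40.2 [-1.80e+02 -1.00e-01  9.59e+01] F [-0.4 -1.1  0.1] t 7.7
```

Call:
{"op": "move_arm", "data": {
  "offset": [
    [0.8, 0, 0],
    [0.8, 0, 0],
    [0.8, 0, 0],
    [0.8, 0, 0],
    [0.8, 0, 0]
  ],
  "twist": [
    [0, 0, 0],
    [0, 0, 0],
    [0, 0, 0],
    [0, 0, 0],
    [0, 0, 0]
  ],
  "grip": [0.35, 0.35, 0.35, 0.35, 0.35]
}}

```text
time: 8.2
ee_pos: [0.5355, -0.0048, 0.0402]
tcp_rot: [-180.0, 0.0, 95.8]
wrist_force: [1.2, -1.7, 0.0]
opening: 0.0301
grasp_force: 1.3
```

Call:
{"op": "move_arm", "data": {
  "offset": [
    [0.5, 0, 0],
    [0.5, 0, 0],
    [0.5, 0, 0],
    [0.3, 0, 0],
    [0.2, 0, 0]
  ],
  "twist": [
    [0, 0, 0],
    [0, 0, 0],
    [0, 0, 0],
    [0, 0, 0],
    [0, 0, 0]
  ],
  "grip": [0.35, 0.35, 0.35, 0.35, 0.35]
}}

```text
time: 8.7
ee_pos: [0.5336, 0.0146, 0.0403]
tcp_rot: [-180.0, 0.0, 95.9]
wrist_force: [0.5, -1.9, -0.4]
opening: 0.0297
grasp_force: 1.2
```

```bash
python3 -c "
from h import *
state()"
```

```text
top (array([125.8,  -0.8]), array([18.5, 60.2]), np.float32(90.7), 189)
scene (array([91.7, -0.4]), array([61.9, 90.9]), np.float32(0.6), 606)
tcp [25.4 -1.8] 40.3 [180.   -0.   95.9] F [-0.6 -0.1 -0.1] t 8.8
```

Call:
{"op": "move_arm", "data": {
  "offset": [
    [0.2, 0, 0],
    [0.2, 0, 0],
    [0.2, 0, 0],
    [0.1, 0, 0],
    [0.1, 0, 0]
  ],
  "twist": [
    [0, 0, 0],
    [0, 0, 0],
    [0, 0, 0],
    [0, 0, 0],
    [0, 0, 0]
  ],
  "grip": [0.35, 0.35, 0.35, 0.35, 0.35]
}}

```text
time: 9.3
ee_pos: [0.5329, 0.0223, 0.0403]
tcp_rot: [180.0, 0.0, 95.8]
wrist_force: [1.9, -5.9, 0.5]
opening: 0.0298
grasp_force: 3.4
```

Call:
{"op": "move_arm", "data": {
  "offset": [
    [0.1, 0, 0],
    [0.1, 0, 0]
  ],
  "twist": [
    [0, 0, 0],
    [0, 0, 0]
  ],
  "grip": [0.35, 0.35]
}}

```text
time: 9.5
ee_pos: [0.533, 0.0226, 0.0404]
tcp_rot: [180.0, 0.3, 95.8]
wrist_force: [2.0, -17.6, -0.8]
opening: 0.0297
grasp_force: 8.8
```

Call:
{"op": "move_arm", "data": {
  "offset": [
    [-0.2, 0, 0],
    [-1.0, 0, 0],
    [-3.0, 0, 0],
    [-4.0, 0, 0],
    [-2.0, 0, -3.0]
  ],
  "twist": [
    [0, 0, 0],
    [0, 0, 0],
    [0, 0, 0],
    [0, 0, 0],
    [0, 0, 0]
  ],
  "grip": [0.35, 0.35, 0.35, 0.35, 0.35]
}}

```text
time: 10.0
ee_pos: [0.5409, -0.0791, 0.067]
tcp_rot: [-179.7, -0.1, 95.8]
wrist_force: [-0.0, 0.1, 0.4]
opening: 0.0298
grasp_force: 0.0
```

Call:
{"op": "move_arm", "data": {
  "offset": [
    [0, 0, -5],
    [-4, 0, -5],
    [-5, 0, 0],
    [-5, 0, 0],
    [-5, 0, 0]
  ],
  "twist": [
    [0, 0, 0],
    [0, 0, 0],
    [0, 0, 0],
    [0, 0, 0],
    [0, 0, 0]
  ],
  "grip": [0.35, 0.35, 0.35, 0.35, 0.35]
}}

```text
time: 10.5
ee_pos: [0.5615, -0.2595, 0.1599]
tcp_rot: [179.9, -0.0, 95.9]
wrist_force: [0.4, 0.5, -0.6]
opening: 0.0298
grasp_force: 0.0
```

Call:
{"op": "move_arm", "data": {
  "offset": [
    [-3, 0, 0],
    [0, 0, 0],
    [0, 0, 0]
  ],
  "twist": [
    [0, 0, 0],
    [0, 0, 0],
    [0, 0, 0]
  ],
  "grip": [0.35, 0.35, 0.35]
}}

```text
time: 10.8
ee_pos: [0.5642, -0.288, 0.1588]
tcp_rot: [-180.0, -0.1, 95.8]
wrist_force: [0.4, 0.4, 1.0]
opening: 0.03
grasp_force: 0.0
```

Run:
```python
from h import *
state()
for n in('top','scene'):
    c=viewer.camera(n);P=cloud(c);o=O+(np.array([-1.6,-.9]) if n=='top' else np.array([1.6,.9]))
    r=R.from_euler('z',-A,degrees=True).as_matrix()[:2,:2];L=np.dstack([(P[...,:2]*1000-o)@r.T/1000,P[...,2]])
    print(n,'knob',sel(L,.05,.13,-.03,.03,.047,.06).mean(0).round(4),'lid',rect(sel(L,.035,.14,-.05,.05,.034,.046)),'rail',rect(sel(L,.147,.175,-.08,.08,.022,.033)))
cv2.imwrite('pics/end.png',cv2.resize(c['color'][100:330,200:500,::-1],None,fx=2.5,fy=2.5,interpolation=cv2.INTER_CUBIC))
```

```text
top (array([95.6, -0.9]), array([60.6, 94. ]), np.float32(179.7), 902)
scene (array([97. , -0.1]), array([ 62.5, 100.4]), np.float32(0.1), 737)
tcp [-277.5   -0.9] 159.3 [-180.    -0.    95.9] F [0.2 0.8 0.2] t 10.9
top knob [0.095  0.0009 0.0539] lid (array([92.4,  0. ]), array([66.3, 94.9]), np.float32(0.3), 962) rail (array([153.3,  -0.9]), array([ 12.6, 128.5]), np.float32(89.9), 199)
scene knob [ 0.094  -0.0014  0.0519] lid (array([92.6, -0.5]), array([66. , 94.2]), np.float32(179.8), 741) rail (array([153.5,  -0.3]), array([ 12.9, 128.9]), np.float32(90.2), 203)
```

View pics/end.png

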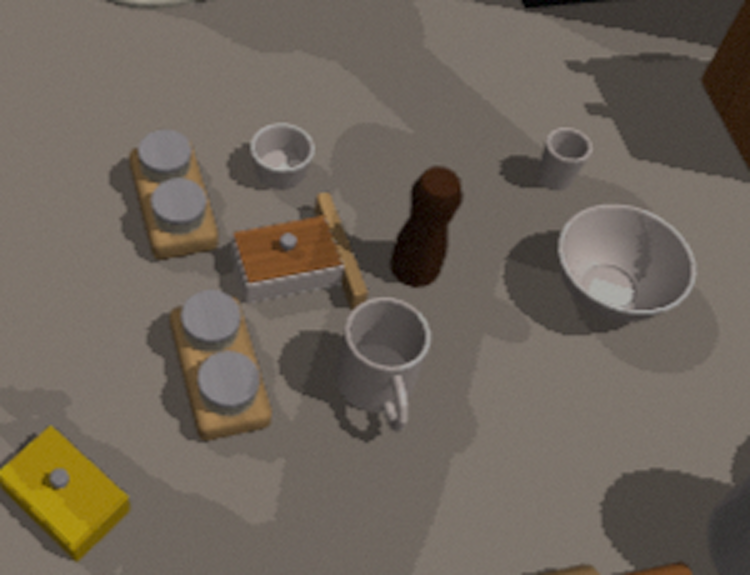

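The dish (crop 290,255) stands squarely against the rail (340,250): about x = 95, y ≈ 0 mm, within 0.3°. The mug, ramekin and mill are where they were.

```bash
python3 -c "
from workcell import bot
print(bot.job_done())"
```

```text
the job is handed in; nothing more can be done
None
```

The white butter dish was pushed through the gap and stands squarely against the rail, in line with the gap to about 1 mm, other things left in place; job handed in at about 11 s (no verdict was returned).

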